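# Stroke-test a damper on the bench tester

## Task

Take one reading of the damper in the blue bench tester: first push the green button fully down and let it come up, then pull the tester's orange-gripped lever all the way down, pause there a moment and ease it back up to rest slowly, over two seconds or so, never letting it spring back. After that push the blue button fully down and let it come up. Do not press the red button, and leave the other things on the bench where they are.

Things in the scene. Friction and masses are not known exactly. Their poses are not given: they have to be found in the camera images.
- tester: Blue bench damper tester, fixed: a hand-lever press with base 220 (x) x 170 (y) mm; head (80 wide, 185 to 265 mm high, its front 45 mm before the origin) on a column at +x; a ram reaches up to 290 mm. Origin: on the table under the head, 10 mm in front of (-x of) the base's middle. x points away from the operator's side, y to its left (the lever side), z up.
- press_lever (a joint): Hand lever of the tester, rad: 0 = up at rest, 0.95 = fully down on its stop. The damper pushes it back up at all times (about 6 N at the grip at the top, 13 N at the bottom) and it flies up if let go.
- lever_grip (a point): Middle of the lever's orange grip: a round bar 26 mm thick and 117 mm long, level, along the tester's y axis. Its inner end joins the 16 mm steel lever arm, 65 mm from the middle towards -y. At rest it is 308 mm above the table, fully down about 134 mm.
- lever_pivot (a point): Point on the lever's pivot axis (which runs along the tester's y), level with the middle of the grip along y, 225 mm above the table. The grip moves on an arc of radius 190 mm about it: at joint value q it lies 190*cos(0.45-q) mm towards the tester's -x and 190*sin(0.45-q) mm above it.
- zero_top (a point): Centre of the top face of the green push button (zeroes the gauge), moving with it: 40 mm across, in a black collar on a fixed box 90 x 90 x 45 mm. When up it stands about 69 mm above the table and 12 mm above the collar. Pressed straight down.
- zero (a joint): Travel of the green button, m: 0 = up, 0.008 = fully down (about 5 N); a spring returns it.
- store_top (a point): Centre of the top face of the blue push button (stores the reading), moving with it: 40 mm across, in a black collar on a fixed box 90 x 90 x 45 mm. When up it stands about 69 mm above the table and 12 mm above the collar. Pressed straight down.
- store (a joint): Travel of the blue button, m: 0 = up, 0.008 = fully down (about 5 N); a spring returns it.
- stop_top (a point): Centre of the top face of the red push button (emergency stop, not to be pressed; its box is yellow), moving with it: 40 mm across, in a black collar on a fixed box 90 x 90 x 45 mm. When up it stands about 69 mm above the table and 12 mm above the collar. Pressed straight down.
- stop (a joint): Travel of the red button, m: 0 = up, 0.008 = fully down (about 5 N); a spring returns it.
- flange: Bystander: dark steel exhaust flange, 115 x 80 x 10, lying flat under the lever (mm).
- wrench: Bystander: steel wrench, 150 long, lying flat (mm).
- hammer: Bystander: copper-headed hammer, 280 long, lying (mm).
- coupling: Bystander: steel exhaust coupling, 84 across, 110 tall, standing (mm).
- spray_can: Bystander: can with orange label, 66 across, 190 tall, standing (mm).
- pipe_stub: Bystander: copper pipe stub, 64 across, 120 tall, standing (mm).
Mind the look-alikes: they are no part of the job. What is shaped like the part that bears store_top but purple is not meant.

How it is judged:
On the way, in this order (a step that is already met when the one before it is completed fails the run):
1. the green button is pushed fully down (at least 6.5 of its 8 mm) (value of joint zero above 0.0065 m), for 0.05 s.
2. the green button is let up again (value of joint zero below 0.0015 m), for 0.05 s.
3. the lever is pulled all the way down (0.87 rad or more) and held a moment (value of joint press_lever above 0.87 rad), for 0.2 s.
4. the lever is back up at rest (below 0.06 rad) (value of joint press_lever below 0.06 rad), for 0.1 s.
5. the blue button is pushed fully down (at least 6.5 of its 8 mm) (value of joint store above 0.0065 m), for 0.05 s.
At the end, for the whole second after the job is handed in: All three buttons are up (within 1.5 mm), the lever is up at rest (below 0.06 rad), and every bystander is within 30 mm of where it was (value of joint each of zero, store, stop below 0.0015 m and value of joint press_lever below 0.06 rad and distance of each of flange, wrench, hammer, coupling, spray_can, pipe_stub from where it was at the start of the episode below 0.03 m); the robot touches nothing.
It fails at once if the lever springs back up (faster than 1.5 rad/s) (velocity of joint press_lever below -1.5 rad/s).
It fails at once if the red button is pressed (more than 3 mm) (value of joint stop above 0.003 m).
It fails at once if a bystander is pushed away (30 mm or more) (distance of any of flange, wrench, hammer, coupling, spray_can, pipe_stub from where it was at the start of the episode above 0.03 m).
It also fails if it takes over 72 s, if anything falls off the work surface, if the arm or the gripper's body presses on something with over 40 N, if the wrist force passes 120 N, or if a joint passes its speed limit or range.

## Robot

A 6-joint arm with a two-finger parallel gripper is mounted at the origin on the work surface. World frame = base frame: x ahead of the robot, y to its left, z up, the work surface at z = 0. Lengths are in m, angles in rad, forces in N, time in s.
With the tool pointing down it reaches from about 0.35 to 0.775 m from the base axis. Payload 5.5 kg.
Tool frame: the origin (TCP) lies midway between the tips of the shut fingers; the grasp point (between the pads) lies 19 mm behind it; z points along the fingers, y is the line along which they close (so a half turn about z gives the same grasp; the last joint's range is limited). The gripper opens to 85 mm and grips with 20 to 120 N. Pads are 22 mm wide; open, the fingers measure 114 mm over their backs; the gripper's body (76 mm by 85 mm) begins 54 mm behind the grasp point. The pads swing forward as they close: fully open they stand 13 mm farther back than shut.
Start: joints at [1.022, 0.313, 0.046, 1.304, 0, 1.431], TCP at [0.229, 0.528, 0.231] pointing down, gripper open.
Joint ranges: [-2.76, 2.76], [-0.86, 1.69], [-1.03, 1.26], [-2.2, 2.34], [-1.47, 1.5], [-3.14, 3.14]. Speed limits (rad/s): [2.57, 2.57, 3.14, 3.14, 3.14, 3.14].

## Interface

Orientations are given as a rotation vector (axis times angle).
In Python, from bench import manip gives the robot as it stands. Calls block until the motion is done:
- manip.goto(position, orientation): joint-space move of the TCP to a pose.
- manip.line_to(position, orientation=None, rate=0.15): straight line of the TCP; orientation=None keeps the orientation; rate is the mean speed in m/s.
- manip.set_joints(angles): joint-space move.
- manip.set_gripper(opening, grip_force=None): finger opening in m; grip_force is the grip in N (None keeps the last); returns when the fingers have stopped.
- manip.sleep(seconds).
- manip.inverse_kinematics(position, orientation): joint angles nearest the present ones, or None.
- manip.get_obs(): the state.
- manip.snapshot(name): name is "scene" or "top"; returns a dict with "img" (400x640x3 uint8, red, green, blue), "z_map" (400x640 float32, m along the optical axis (not along the pixel's ray), 0 where there is no reading), "mtx" (3x3 intrinsics, pixels), "extrinsics" (4x4, takes a point from camera to world coordinates). Camera axes: x right, y down, z forward; pixel columns grow to the right and rows downward; lengths in m; the calibration is good to about 2 mm. A picture is of the moment at which its call begins.
A pose or a line that the arm cannot do raises manip.IKError and nothing moves.
- manip.close_job(): hands the job in; it is judged then, once.
The state is a dict: "time": time; "qpos": joint angles; "joint_velocities": joint speeds; "tau": joint torques, N m; "eef_pos": TCP position; "ee_rot": TCP orientation; "wrist_force": force on the tool from outside, world axes, zero at the start; "moment": the same for the moment, N m; "opening": finger opening in m; "grasp_force": force on a finger pad.
Only numpy, scipy, OpenCV 4.12 (cv2) and the standard library are available. Lean on these libraries where they do the work, as an engineer would, in place of code of your own. Each camera call takes 0.05 s, during which the arm holds its last target. There are 200 camera calls.

## Working session

There is one attempt and no reset: what is moved stays moved. The work goes in short steps, each a Python script; the robot and the scene stay as the last script left them, time stands still between calls to the robot, and variables do not carry over. Pictures are saved under pics/ and viewed, at most 10 in all, crops included, and the job is handed in when it is done.

```bash
mkdir -p pics; python3 - <<'E'
from bench import manip
import numpy as np,cv2
for n in("scene","top"):
    s=manip.snapshot(n); cv2.imwrite(f"pics/{n}0.png",s["img"][:,:,::-1]); np.savez(f"{n}0.npz",**s)
o=manip.get_obs();print(o["time"],o["eef_pos"],o["ee_rot"],o["wrist_force"],o["opening"])
E
```

```text
0.1 [0.22834227 0.52720816 0.23047552] [-6.37570497e-01 -3.07566323e+00  2.53447494e-03] [-0.49390169 -0.42360043 -0.03515386] 0.08530204823840733
```

View pics/scene0.png

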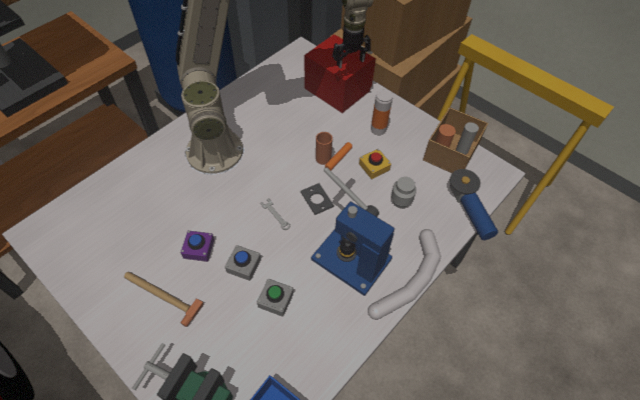

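View pics/top0.png

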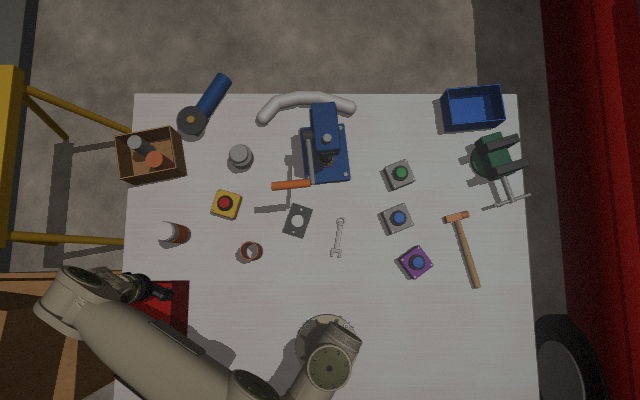

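Candidates, in top pixels:
- **Green button:** (401,173), the only one.
- **Blue buttons:** (399,217) on a grey box, and (417,262) on a purple box, which is the look-alike to leave alone.
- **Red stop button:** (225,203), on a yellow box.
- **Orange items:** the lever grip at (291,184), with the pipe stub at (250,251) and the can at (174,233).

I choose the green button, the blue one on the grey box, and the grip at (291,184). Next I'll check these in a crop and measure them.

```bash
cat > h.py <<'E'
import numpy as np,cv2
def cloud(s):
    z=s["z_map"];v,u=np.mgrid[:z.shape[0],:z.shape[1]]
    K=s["mtx"];c=np.stack([(u-K[0,2])/K[0,0]*z,(v-K[1,2])/K[1,1]*z,z],-1)
    T=s["extrinsics"];return c@T[:3,:3].T+T[:3,3]
E
python3 - <<'E'
from h import *
s=dict(np.load("top0.npz"));P=cloud(s);img=s["img"]
hsv=cv2.cvtColor(img,cv2.COLOR_RGB2HSV)
print(s["extrinsics"].round(3))
def rep(n,m,box):
    k=np.zeros(m.shape,bool);k[box[1]:box[3],box[0]:box[2]]=1;m=m&k;p=P[m];v,u=np.nonzero(m)
    print(n,len(p),"uv",u.mean().round(1),v.mean().round(1),"med",np.median(p,0).round(4),"mid",((p.min(0)+p.max(0))/2).round(4),"min",p.min(0).round(3),"max",p.max(0).round(3))
    return p
Z=P[...,2];H,S,V=hsv[...,0],hsv[...,1],hsv[...,2]
for n,u,v in(("green",401,173),("blue",399,217),("purpleblue",417,262),("red",225,203)):
    rep(n,(Z>.062)&(Z<.08)&(S>110),(u-14,v-14,u+14,v+14))
g=rep("grip",(Z>.25)&(H<15)&(S>140),(262,170,316,195))
c=g[:,:2].mean(0);_,_,V_=np.linalg.svd(g[:,:2]-c);print("grip axis",V_[0])
a=rep("arm+head",(Z>.18),(295,95,350,195))
b=rep("base",(Z>.005)&(Z<.05)&(H>100)&(H<125)&(S>120),(290,110,360,195))
print(cv2.minAreaRect((b[:,:2]*1000).astype(np.float32)))
for n,bx in (("coupling",(225,140,256,172)),("can",(155,218,192,247)),("pipe",(235,240,266,265))):
    rep(n,Z>.08,bx)
cv2.imwrite("pics/crop.png",cv2.resize(img[90:280,260:440,::-1],None,fx=3,fy=3,interpolation=2))
E
```

```text
[[-1.000e-03 -9.890e-01  1.460e-01  2.980e-01]
 [-1.000e+00  0.000e+00 -6.000e-03  3.200e-02]
 [ 6.000e-03 -1.460e-01 -9.890e-01  1.506e+00]
 [ 0.000e+00  0.000e+00  0.000e+00  1.000e+00]]
green 61 uv 400.6 171.7 med [ 0.618  -0.271   0.0684] mid [ 0.618  -0.2701  0.0686] min [ 0.603 -0.287  0.063] max [ 0.633 -0.253  0.075]
blue 85 uv 398.8 217.3 med [ 0.4536 -0.2592  0.0683] mid [ 0.4537 -0.2599  0.0693] min [ 0.436 -0.278  0.062] max [ 0.472 -0.242  0.076]
purpleblue 92 uv 417.8 261.9 med [ 0.2948 -0.3217  0.0675] mid [ 0.2949 -0.3219  0.0683] min [ 0.277 -0.34   0.063] max [ 0.312 -0.304  0.073]
red 89 uv 223.7 202.3 med [0.5074 0.3661 0.0675] mid [0.5081 0.3657 0.0688] min [0.489 0.347 0.062] max [0.527 0.384 0.075]
grip 299 uv 290.6 184.0 med [0.5255 0.1104 0.3171] mid [0.5266 0.112  0.3144] min [0.511 0.057 0.305] max [0.542 0.167 0.324]
grip axis [-0.10377303  0.994601  ]
arm+head 1901 uv 320.3 136.7 med [0.6958 0.0232 0.2637] mid [0.5514 0.0292 0.8433] min [ 0.298 -0.04   0.181] max [0.805 0.099 1.506]
base 744 uv 335.5 163.6 med [ 0.6426 -0.048   0.024 ] mid [0.7032 0.0033 0.0229] min [ 0.589 -0.087  0.012] max [0.817 0.093 0.034]
((701.8264770507812, 3.4608154296875), (218.20416259765625, 164.85305786132812), 5.818646430969238)
coupling 378 uv 239.5 154.5 med [0.6733 0.3084 0.1069] mid [0.5081 0.1914 0.7929] min [0.298 0.032 0.08 ] max [0.718 0.351 1.506]
can 510 uv 169.0 231.7 med [0.3951 0.5166 0.1844] mid [0.3637 0.2959 0.7929] min [0.298 0.032 0.08 ] max [0.429 0.559 1.506]
pipe 132 uv 248.9 250.6 med [0.3332 0.2671 0.1143] mid [0.3323 0.1651 0.7932] min [0.298 0.032 0.081] max [0.367 0.298 1.506]
```

View pics/crop.png

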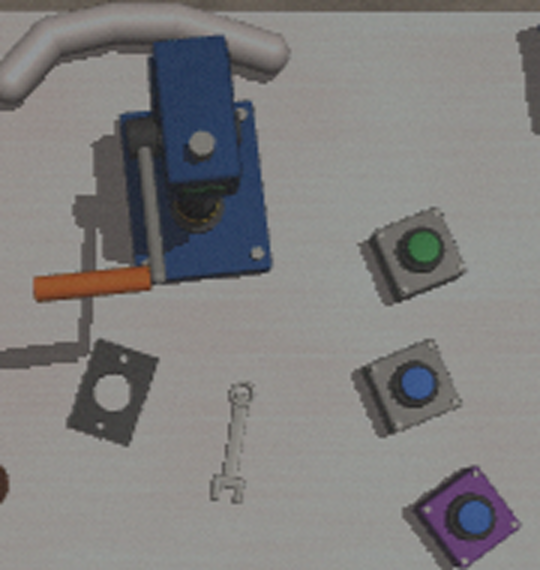

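The crop confirms it: green button at top pixel (401,172), blue on the grey box at (399,217), purple-box look-alike at (417,262), and the lever grip at (291,184) with its arm joining from the tester side. I'm moving now: lift, sweep over to the green button and press it with force feedback.

```bash
cat >> h.py <<'E'
from bench import manip
from scipy.spatial.transform import Rotation as Ro
PSI=np.arctan2(.1038,.9946); ex=np.array([np.cos(PSI),np.sin(PSI),0])
def down(sign=1):   # tool z down, tool y along +-tester x
    z=np.array([0,0,-1.]);y=sign*ex;return Ro.from_matrix(np.c_[np.cross(y,z),y,z]).as_rotvec()
GRIP=np.array([.528,.112,.308]);PIV=GRIP+.19*np.cos(.45)*ex;PIV[2]=.225
def grip(q,out=.008): # grip point at lever angle q, 'out' towards its free end
    p=PIV-.19*np.cos(.45-q)*ex+out*np.array([-ex[1],ex[0],0]);p[2]=.225+.19*np.sin(.45-q);return p
def tcp(q,dz=0): return grip(q)-[0,0,.019-dz]
def press(c,rot,zmin=.057):
    f0=manip.get_obs()["wrist_force"][2]
    manip.line_to([c[0],c[1],.078],rate=.08)
    z=.072
    while z>=zmin:
        manip.line_to([c[0],c[1],z],rate=.03);o=manip.get_obs();f=o["wrist_force"][2]-f0
        print(round(z,4),o["eef_pos"][2].round(4),round(f,1));
        if f>15:break
        z-=.0015
    manip.sleep(.2);manip.line_to([c[0],c[1],.12],rate=.08)
    o=manip.get_obs();print("t",o["time"],"f",o["wrist_force"].round(1))
E
python3 - <<'E'
from h import *
for sg in(1,-1):
    R=down(sg)
    for p in([.618,-.270,.12],[.454,-.26,.12],[.42,-.25,.38],tcp(0,.1),tcp(0),tcp(.45),tcp(.95)):
        j=manip.inverse_kinematics(p,R);print(sg,np.round(p,3),None if j is None else np.round(j,2))
o=manip.get_obs();p=o["eef_pos"].copy();p[2]=.38
print(manip.inverse_kinematics(p,o["ee_rot"]))
E
```

```text
1 [ 0.618 -0.27   0.12 ] [-0.53  0.55  0.14  1.16  0.    0.94]
1 [ 0.454 -0.26   0.12 ] [-0.67  0.28 -0.29  1.01  0.    0.79]
1 [ 0.42 -0.25  0.38] [-0.7   0.15  0.19  1.62  0.    0.77]
1 [0.527 0.12  0.389] [0.08 0.26 0.35 1.67 0.   1.54]
1 [0.527 0.12  0.289] [0.08 0.24 0.08 1.42 0.   1.54]
1 [0.508 0.118 0.206] [ 0.07  0.22 -0.14  1.21  0.    1.54]
1 [0.531 0.12  0.115] [ 0.08  0.32 -0.24  1.01  0.    1.54]
-1 [ 0.618 -0.27   0.12 ] [-0.53  0.55  0.14  1.16  0.   -2.21]
-1 [ 0.454 -0.26   0.12 ] [-0.67  0.28 -0.29  1.01  0.   -2.35]
-1 [ 0.42 -0.25  0.38] [-0.7   0.15  0.19  1.62  0.   -2.38]
-1 [0.527 0.12  0.389] [ 0.08  0.26  0.35  1.67  0.   -1.6 ]
-1 [0.527 0.12  0.289] [ 0.08  0.24  0.08  1.42  0.   -1.6 ]
-1 [0.508 0.118 0.206] [ 0.07  0.22 -0.14  1.21  0.   -1.6 ]
-1 [0.531 0.12  0.115] [ 0.08  0.32 -0.24  1.01  0.   -1.6 ]
[ 1.02239271e+00  3.29896707e-01  4.31775788e-01  1.67437702e+00
 -3.51593307e-05  1.43119338e+00]
```

```bash
python3 - <<'E'
from h import *
R=down(1)
o=manip.get_obs();p=o["eef_pos"].copy();p[2]=.38
manip.line_to(p,rate=.25)
manip.set_gripper(0,30)
manip.goto([.42,-.25,.38],R)
manip.goto([.618,-.270,.12],R)
o=manip.get_obs();print(o["time"],o["eef_pos"],o["wrist_force"].round(2),o["opening"])
press([.618,-.270],R)
E
```

```text
5.6667 [ 0.61839884 -0.27054073  0.1217339 ] [-1.08 -0.47 -0.07] 0.0005528947732040308
0.072 0.0719 -0.3
0.0705 0.0705 -1.0
0.069 0.0691 1.4
0.0675 0.0677 2.5
0.066 0.0661 2.9
0.0645 0.0646 3.7
0.063 0.0631 3.9
0.0615 0.0616 4.3
0.06 0.061 8.7
0.0585 0.0609 15.7
t 10.0583 f [ 0.8  0.5 -0.6]
```

The green button bottomed at about 8 mm of travel and is up again. Next, the lever.

```bash
python3 - <<'E'
from h import *
R=down(1)
manip.line_to([.618,-.27,.20],rate=.25)
manip.goto([.45,-.22,.39],R); manip.goto(tcp(0,.1),R)
manip.set_gripper(.06,25)
manip.line_to(tcp(0,.03),rate=.15)
s=manip.snapshot("scene");cv2.imwrite("pics/s1.png",cv2.resize(s["img"][140:290,270:430,::-1],None,fx=3.5,fy=3.5,interpolation=2))
s=manip.snapshot("top");cv2.imwrite("pics/t1.png",cv2.resize(s["img"][90:240,240:400,::-1],None,fx=3.5,fy=3.5,interpolation=2))
o=manip.get_obs();print(o["time"],o["eef_pos"],tcp(0,.03),o["wrist_force"].round(2),o["opening"])
E
```

```text
14.1583 [0.52779033 0.12003368 0.32003513] [0.5271696  0.11995679 0.31864345] [ 0.36 -0.54 -0.76] 0.06028919230300104
```

View pics/s1.png

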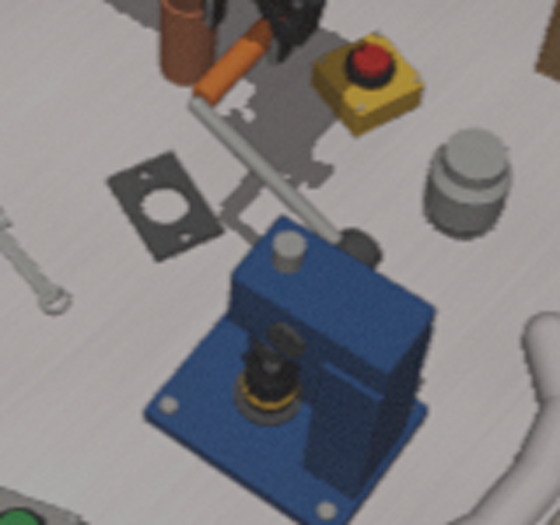

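The scene crop shows the fingers straddling the outer half of the orange grip at about crop (285,40), with the lever arm free. I'll descend and close gently.

```bash
python3 - <<'E'
from h import *
manip.line_to(tcp(0),rate=.08)
o=manip.get_obs();print(o["eef_pos"],tcp(0),o["wrist_force"].round(2))
manip.set_gripper(.0,25)
o=manip.get_obs();print(o["time"],o["eef_pos"],o["wrist_force"].round(2),o["moment"].round(2),o["opening"],o["grasp_force"])
s=manip.snapshot("scene");cv2.imwrite("pics/s2.png",cv2.resize(s["img"][120:220,290:430,::-1],None,fx=5,fy=5,interpolation=2))
E
```

```text
[0.52715217 0.11995253 0.28884163] [0.5271696  0.11995679 0.28864345] [-0.   -0.81  1.31]
15.0833 [0.52687056 0.1199335  0.28936208] [-2.1  -0.01  4.73] [-0.1   0.67  0.  ] 0.024971265267197063 26.464635729789734
```

View pics/s2.png

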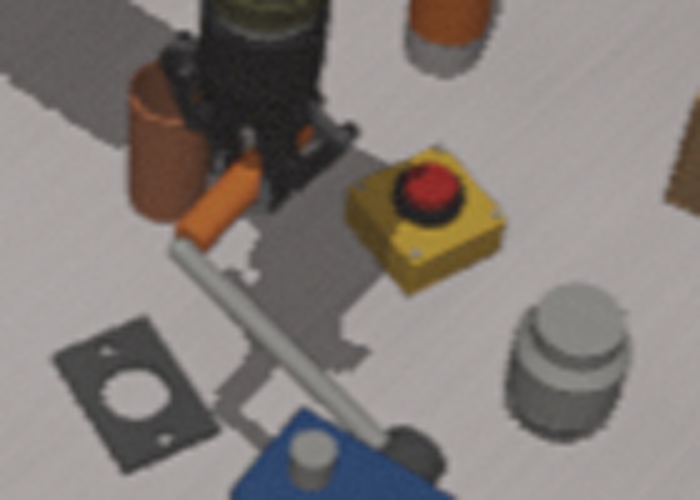

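Grasp is good: opening 25 mm on the 26 mm bar, forces small. The crop shows the fingers around the grip near (275,170). Pulling down along the arc.

```bash
python3 - <<'E'
from h import *
manip.set_gripper(0,60)
def st(q):
    o=manip.get_obs();e=o["eef_pos"]+[0,0,.019]-PIV
    print(round(q,2),round(o["time"],1),"q",round(.45-np.arctan2(e[2],-e@ex),3),"r",np.hypot(e[2],e@ex).round(4),o["wrist_force"].round(1),o["moment"].round(1),round(o["opening"],4));return o
st(0)
for q in np.linspace(.1,.9,9):
    manip.line_to(tcp(q),rate=.09); o=st(q)
    if np.linalg.norm(o["wrist_force"])>60: print("STOP");break
E
```

```text
0 15.3 q -0.003 r 0.1906 [-3.9 -0.8  4.7] [-0.2  0.8  0. ] 0.0245
0.1 15.7 q 0.095 r 0.1901 [-1.7  0.2  5.5] [-0.1  0.5  0. ] 0.0243
0.2 16.1 q 0.195 r 0.1899 [-1.6 -0.5  6.3] [-0.1  0.4  0. ] 0.0242
0.3 16.4 q 0.295 r 0.1898 [-2.3 -0.8  7.2] [-0.1  0.5  0.1] 0.0246
0.4 16.8 q 0.396 r 0.19 [-2.5 -0.7  7.1] [-0.1  0.7  0. ] 0.0244
0.5 17.1 q 0.493 r 0.1903 [-7.7 -1.5 13.1] [-0.2  0.7  0.1] 0.0242
0.6 17.5 q 0.595 r 0.191 [-8.5 -2.2 11.8] [-0.2  1.1  0. ] 0.0244
0.7 17.9 q 0.697 r 0.192 [-9.  -1.4  9. ] [-0.3  1.4  0. ] 0.0242
0.8 18.2 q 0.798 r 0.1932 [-9.1 -1.8  6.6] [-0.3  1.9  0. ] 0.0245
0.9 18.6 q 0.894 r 0.1944 [-13.7  -1.9   9.6] [-0.4  2.1  0.1] 0.024
```

```bash
python3 - <<'E'
from h import *
def st(q):
    o=manip.get_obs();e=o["eef_pos"]+[0,0,.019]-PIV
    print(round(q,2),round(o["time"],1),"q",round(.45-np.arctan2(e[2],-e@ex),3),"r",np.hypot(e[2],e@ex).round(4),o["wrist_force"].round(1),o["moment"].round(1),round(o["opening"],4));return o
for q in (.92,.94,.96,.98):
    manip.line_to(tcp(q),rate=.05); o=st(q)
    if o["wrist_force"][2]>28: break
manip.sleep(.5);st(q)
s=manip.snapshot("scene");cv2.imwrite("pics/s3.png",cv2.resize(s["img"][120:240,270:430,::-1],None,fx=4.5,fy=4.5,interpolation=2))
E
```

```text
0.92 18.8 q 0.914 r 0.1948 [-12.4  -2.8   7.4] [-0.4  2.3  0.1] 0.024
0.94 19.1 q 0.932 r 0.1949 [-14.7  -2.6   9.4] [-0.3  2.2  0. ] 0.024
0.96 19.3 q 0.953 r 0.1954 [-13.6  -2.5   6.8] [-0.4  2.4  0. ] 0.0244
0.98 19.6 q 0.971 r 0.1955 [-15.4  -3.6   9.8] [-0.5  2.4  0.1] 0.0243
0.98 20.1 q 0.97 r 0.1956 [-14.3  -3.2   8.6] [-0.4  2.3  0. ] 0.0248
```

View pics/s3.png

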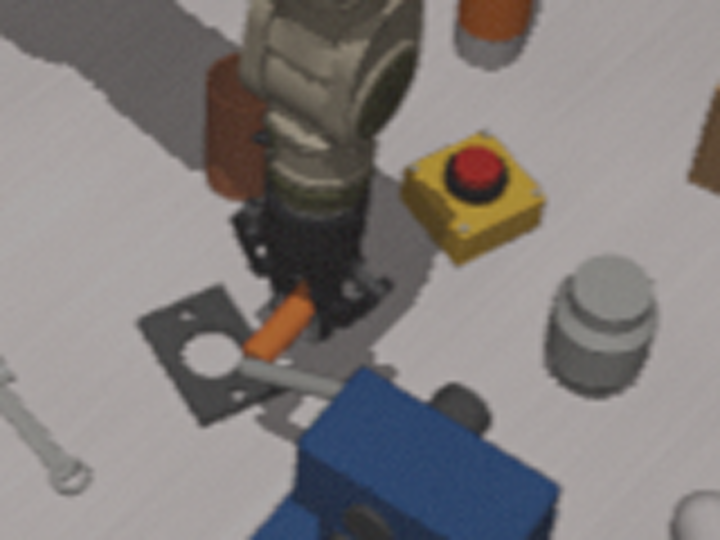

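The lever is near the bottom, with the grip visible at crop (285,325), but I haven't felt the stop. I'll measure the bar's real height from depth, since it may have crept in the pads.

```bash
cat >> h.py <<'E'
def barheight(pic=None):
    s=manip.snapshot("scene");P=cloud(s);h=cv2.cvtColor(s["img"],cv2.COLOR_RGB2HSV)
    d=P[...,:2]-PIV[:2];a=d@ex[:2];b=d@np.array([-ex[1],ex[0]])
    m=(h[...,0]<15)&(h[...,1]>130)&(abs(b)<.06)&(a<-.12)&(a>-.23)&(P[...,2]>.09)
    p=P[m];zt=np.percentile(p[:,2],97)-.013
    print("bar n",m.sum(),"zc",zt.round(4),"a mid",np.median(a[m]).round(4),"q",(.45-np.arcsin(np.clip((zt-.225)/.19,-1,1))).round(3));return p
E
python3 - <<'E'
from h import *
barheight()
s=dict(np.load("scene0.npz"));P=cloud(s);h=cv2.cvtColor(s["img"],cv2.COLOR_RGB2HSV)
m=(h[...,0]<15)&(h[...,1]>130)&(P[...,2]>.28)&(P[...,0]>.45)&(P[...,0]<.6)&(abs(P[...,1]-.11)<.07)
print("ref at rest zc",np.percentile(P[m][:,2],97)-.013,m.sum())
o=manip.get_obs();print(o["eef_pos"]+[0,0,.019])
E
```

```text
bar n 124 zc 0.1431 a mid -0.1661 q 0.896
ref at rest zc 0.3106236383490179 223
[0.52853927 0.12013885 0.12779947]
```

The bar has crept about 12 mm up between the pads, so the lever is at about 0.9 rad. I'll tighten the grip and press on to the stop for certainty.

```bash
python3 - <<'E'
from h import *
manip.set_gripper(0,110)
p=np.array(manip.get_obs()["eef_pos"]);t=tcp(.98)
for i in range(1,10):
    manip.line_to(t-[0,0,.002*i],rate=.03);o=manip.get_obs();f=o["wrist_force"]
    print(round(o["time"],1),o["eef_pos"].round(4),f.round(1),round(o["opening"],4))
    if f[2]>25: break
manip.sleep(.4);barheight()
E
```

```text
20.6 [0.5294 0.1202 0.1074] [-15.5  -2.6   9.4] 0.0237
20.9 [0.5302 0.1203 0.1059] [-14.8  -2.7  11.7] 0.0239
21.1 [0.531  0.1204 0.1045] [-14.2  -3.2  14.4] 0.0242
21.4 [0.5313 0.1204 0.104 ] [-18.5  -2.6  22.1] 0.0237
21.6 [0.5314 0.1204 0.1039] [-22.8  -3.4  34.8] 0.0241
bar n 123 zc 0.1371 a mid -0.1644 q 0.931
```

Stop reached: the force rises and the bar is at about 134 mm. Now easing it up slowly.

```bash
python3 - <<'E'
from h import *
for q in np.r_[np.linspace(.9,.1,9),.05]:
    manip.line_to(tcp(q,-.0115),rate=.07); o=manip.get_obs()
    print(round(q,2),round(o["time"],1),o["eef_pos"].round(4),o["wrist_force"].round(1),round(o["opening"],4))
    if o["wrist_force"][2]<-8: break
barheight()
E
```

```text
0.9 22.4 [0.5267 0.1199 0.113 ] [-3.1  1.1  7.5] 0.0235
0.8 22.9 [0.5193 0.1191 0.1294] [-1.6 -0.8  4.1] 0.0241
0.7 23.3 [0.5141 0.1186 0.1473] [-0.2  0.2  0.9] 0.024
0.6 23.7 [0.5104 0.1181 0.1686] [-8.8 -2.2 10.2] 0.024
0.5 24.1 [0.5085 0.118  0.1873] [-6.1 -1.1  9.2] 0.0237
0.4 24.6 [0.5082 0.118  0.206 ] [-4.9 -1.3  7.1] 0.0237
0.3 25.0 [0.5095 0.1181 0.2243] [-6.8 -1.1  4.2] 0.0237
0.2 25.4 [0.5123 0.1184 0.2423] [-7.7 -2.6  4. ] 0.0234
0.1 25.8 [0.5166 0.1189 0.2597] [-9.  -2.1  0.7] 0.0238
0.05 26.1 [0.52   0.1192 0.27  ] [-13.6  -2.    7.6] 0.0234
bar n 160 zc 0.6652 a mid -0.1744 q -1.121
```

```bash
python3 - <<'E'
from h import *
for i in range(1,22):
    q=.05-.006*i
    manip.line_to(tcp(q,-.0115),rate=.03); o=manip.get_obs()
    print(round(q,3),round(o["time"],1),o["eef_pos"].round(4),o["wrist_force"].round(1))
    if o["wrist_force"][2]<-15: break
s=manip.snapshot("scene");P=cloud(s);h=cv2.cvtColor(s["img"],cv2.COLOR_RGB2HSV)
m=(h[...,0]<15)&(h[...,1]>130)&(P[...,2]>.25)&(P[...,2]<.34)&(P[...,0]>.45)&(P[...,0]<.6)&(abs(P[...,1]-.11)<.07)
print("zc",np.percentile(P[m][:,2],[90,97])-.013,m.sum(),"ref .3106")
E
```

```text
0.044 26.4 [0.5202 0.1192 0.2707] [-13.1  -3.3   6.9]
0.038 26.7 [0.5205 0.1192 0.2715] [-12.6  -3.    5.9]
0.032 26.9 [0.5207 0.1193 0.2723] [-13.7  -3.5   5.3]
0.026 27.2 [0.521  0.1193 0.273 ] [-11.9  -3.7   3.8]
0.02 27.4 [0.5213 0.1194 0.2738] [-13.1  -3.1   3.9]
0.014 27.7 [0.5216 0.1194 0.2746] [-12.2  -3.    3. ]
0.008 27.9 [0.5219 0.1194 0.2754] [-12.   -3.    1.1]
0.002 28.2 [0.5221 0.1195 0.2761] [-13.1  -3.2   1. ]
-0.004 28.4 [0.5224 0.1195 0.2769] [-12.8  -2.5  -0. ]
-0.01 28.7 [0.5241 0.1197 0.2808] [-16.7  -2.7  12.5]
-0.016 28.9 [0.5245 0.1198 0.282 ] [-16.8  -4.1  11.8]
-0.022 29.2 [0.5249 0.1198 0.2828] [-16.7  -3.3  10.1]
-0.028 29.4 [0.5252 0.1198 0.2836] [-16.   -2.7   9.9]
-0.034 29.7 [0.5255 0.1199 0.2843] [-16.4  -3.8   9.2]
-0.04 29.9 [0.5258 0.1199 0.2851] [-16.2  -2.3   8.5]
-0.046 30.2 [0.5261 0.1199 0.2858] [-16.9  -3.3   7.3]
-0.052 30.4 [0.5265 0.12   0.2865] [-16.5  -3.9   7. ]
-0.058 30.7 [0.5267 0.12   0.2871] [-16.4  -2.7   4.3]
-0.064 30.9 [0.5267 0.12   0.2871] [-16.3  -3.3   1. ]
-0.07 31.2 [0.5266 0.12   0.2872] [-16.8  -2.9  -1.8]
-0.076 31.4 [0.5266 0.12   0.2872] [-17.5  -3.6  -5.9]
zc [0.30899792 0.31055256] 148 ref .3106
```

The tool stalled at z = 0.287 and the bar height matches its rest value, so the lever is on its top stop. Releasing and going to the blue button on the grey box.

```bash
python3 - <<'E'
from h import *
R=down(1)
manip.set_gripper(.065)
o=manip.get_obs();print(o["time"],o["eef_pos"].round(4),o["wrist_force"].round(1))
p=o["eef_pos"].copy();manip.line_to([p[0],p[1],.385],rate=.1)
s=manip.snapshot("scene");P=cloud(s);h=cv2.cvtColor(s["img"],cv2.COLOR_RGB2HSV)
m=(h[...,0]<15)&(h[...,1]>130)&(P[...,2]>.1)&(P[...,2]<.34)&(P[...,0]>.45)&(P[...,0]<.6)&(abs(P[...,1]-.11)<.07)
print("zc",np.percentile(P[m][:,2],97)-.013,m.sum(),"ref .3106")
manip.set_gripper(0,30)
manip.goto([.4537,-.2597,.2],R);manip.goto([.4537,-.2597,.12],R)
press([.4537,-.2597],R)
manip.line_to([.4537,-.2597,.3],rate=.2)
s=manip.snapshot("top");cv2.imwrite("pics/t2.png",s["img"][:,:,::-1])
E
```

```text
31.95 [0.5347 0.1208 0.2907] [ 0.3  0.2 -0. ]
zc 0.31075684921389085 235 ref .3106
0.072 0.0719 -1.2
0.0705 0.0705 -1.1
0.069 0.0691 -2.1
0.0675 0.0676 0.4
0.066 0.0661 1.6
0.0645 0.0646 1.0
0.063 0.0631 1.2
0.0615 0.0616 2.5
0.06 0.061 9.0
0.0585 0.0608 18.7
t 40.125 f [-1.   1.   1.2]
```

View pics/t2.png

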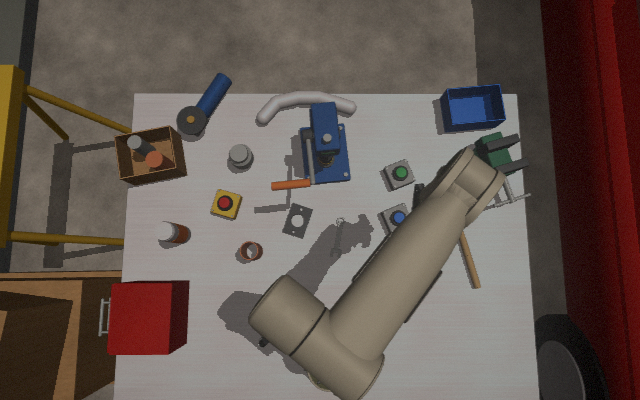

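The picture shows the lever up with its grip at (291,184), and the green (401,173) and blue (399,217) buttons up. The flange, wrench, coupling, can and pipe stub are where they were, and the part of the hammer not hidden by the arm hasn't moved. The arm is clear of everything, so I'm handing in.

```bash
python3 -c "
from bench import manip
print(manip.close_job())"
```

```text
the job is handed in; nothing more can be done
None
```

The reading is done and handed in at about 41 s: green button pressed and released, lever pulled to its stop, held, and eased back to rest over several seconds, then the blue button on the grey box pressed and released; red was not touched, and no verdict came back.

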